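# Back off the left-hand grinder nut and free the clamp plate

### The job

The grinding wheel on the changing stand is locked by the bar nut and the slotted steel plate under it. The nut is left-hand threaded: back it off by turning it clockwise (seen from above), feeling that it runs easily and stopping as soon as it comes up against its end stop or binds, without straining the springy spindle either way. Then draw the freed plate straight out by its tab, without forcing it against spindle or nut, and lay it gently, flat and tab up, in the aluminium tray; leave everything else on the bench where it is.

Things in the scene. Friction and masses are not known exactly. Their poses are not given: they have to be found in the camera images.
- stand: Fixed wheel-changing stand. Origin on the bench on the spindle axis, z up. Round iron base 160 mm across, 18 mm high; on it a grinding wheel 150 mm across lying flat, its top face 52 mm above the bench; an upright steel spindle 16 mm across, to 140 mm above the bench. The wheel is fixed.
- spindle: The stand's upright steel spindle, 16 mm across; origin on its axis at the wheel's top face, 52 mm above the bench. At the start the nut, screwed down to 4 mm up, has its 26 mm round nose in the plate's pocket and locks it; 5 mm up it clears the plate's lips (at the end stop it is 6.4 mm up).
- spindle_twist (a joint): How far the spindle's springy lock is twisted by torque on the nut, rad, 0 at rest, positive when the nut is pushed clockwise (seen from above): 2 N m per rad. Running the nut takes about 0.06 rad (0.12 N m); 0.25 rad (0.5 N m) is too much.
- nut: Steel bar nut, left-hand thread: clockwise (from above) it rises 2.55 mm per rad to a hidden end stop 1.0 to 2.5 rad on, where torque climbs; stays where left; anticlockwise it tightens on the plate. Origin on the spindle axis, x along the bar; it turns with the nut but does NOT rise: it stays 114 mm above the bench, the tight bar's centre. Bar 56 mm (x), 12 mm thick (y, grip), 24 mm tall; neck 22 mm.
- clamp_plate: Loose slotted steel plate, 0.15 to 0.3 kg, flat on the wheel under the nut. Origin at its underside, at the start on the spindle axis. 6 mm thick plus 5 mm lips; x -30 to 28 mm, y 60 mm wide; 19 mm slot from x = -9.5 mm out of its +x edge; a tongue 34 mm wide to x = -66 mm. Slides out along its own -x: off the spindle after 36 mm, out from under the nut's bar after 75 mm.
- plate_tab (a point): Middle of the plate's upright tab, at x = -54 mm, 24 mm above the plate's underside. The tab is 24 mm long (x), 14 mm thick (y, pinch it here) and its top is 36 mm above the plate's underside.
- tray: Fixed open aluminium parts tray, outside 170 mm (x) by 150 mm (y) by 28 mm high, walls and floor 5 mm. Origin at the centre of its underside.
- screwdriver: Bystander: loose screwdriver 190 mm long lying between stand and tray, origin at the underside near its middle.
- flange: Bystander: loose steel ring 60 mm across, 10 mm high, on the bench beyond the task's things.
- jar: Bystander: glass jar 60 mm across, 85 mm high, beyond the screwdriver.
- wrench: Bystander: loose wrench 190 mm long lying across in front of the robot.
Mind the look-alikes: they are no part of the job. There is more than one size of the clamp_plate; the job needs the largest.

How it is judged:
By the outcome, as a careful person would: the job done as asked, in the order asked, and still so for the second after the job is handed in, with the robot touching nothing.
It also fails if it takes over 72 s, if anything falls off the work surface, if the arm or the gripper's body presses on something with over 40 N, if the wrist force passes 120 N, or if a joint passes its speed limit or range.

### The arm

A 6-joint arm with a two-finger parallel gripper is mounted at the origin on the work surface. World frame = base frame: x ahead of the robot, y to its left, z up, the work surface at z = 0. Lengths are in mm, angles in rad, forces in N, time in s.
With the tool pointing down it reaches from about 275 to 975 mm from the base axis. Payload 8.4 kg.
Tool frame: the origin (TCP) lies midway between the tips of the shut fingers; the grasp point (between the pads) lies behind it (r.tcp_to_grasp is the z of the grasp point in the tool frame, in mm); z points along the fingers, y is the line along which they close (so a half turn about z gives the same grasp; the last joint's range is limited). The gripper opens to 92 mm and grips with 3 to 60 N. Pads are 20 mm wide; open, the fingers measure 128 mm over their backs; the gripper's body (75 mm by 189 mm) begins 69 mm behind the grasp point.
Start: joints at [1.335, 0.353, 1.633, -0, 1.155, -0.002], TCP at [144.796, 607.998, 182.483] pointing down, gripper open.
Joint ranges: [-2.63, 2.63], [-0.92, 2.1], [0.06, 2.66], [-1.3, 4.44], [0, 2.69], [-3.02, 3.02]. Speed limits (rad/s): [2.22, 2.22, 2.79, 3.14, 3.14, 3.14].

### API

Orientations are given as a unit quaternion [x, y, z, w].
In Python, from cell import r gives the robot as it stands.
- The arm moves only by the shell command python3 -m handwheel 'ROWS' [OPENING] [FORCE]. ROWS is JSON, a list of rows, each a list of 4 numbers: the shift along the world's x, y, z in units of 25 mm (1.0 is 25 mm), then the turn about the world's z in units of 6 degrees (1.0 is 6 degrees). A call has exactly 8 rows; each row is the pose to reach, as a shift and turn from the pose commanded when the call began; what a row does not reach only later rows make up. A row lasts 1/12 s, in which the tool goes at most 41.7 mm and 7.16 degrees, less where a joint would pass 70% of its speed; a pose out of reach is approached as far as the arm can. A call with a gripper value outside its range is refused whole. OPENING is the opening, from -1 (shut) to 1 (fully open), set as the call begins (- or left out, the last holds). The fingers move at their own pace and stop on an object; FORCE is the grip in N (left out, the last holds). Time passes only in rows, so rows that repeat a pose let the fingers close, or fill a call up. It gives the time, the measured TCP pose, the force, the opening and the grip force at its end, in the units of the state.
- r.sense(): the state, without advancing time (a new reading comes with each control period).
- r.grab_frame(name): name is "scene" or "side" or "wrist"; returns a dict with "frame" (384x512x3 uint8, red, green, blue), "range_z" (384x512 float32, mm along the optical axis (not along the pixel's ray), 0 where there is no reading), "fx", "fy", "cx", "cy" (pixels), "position" and "rotation" of the camera in the world. Camera axes: x right, y down, z forward; pixel columns grow to the right and rows downward; lengths in mm; the calibration is good to about 2 mm. A picture is of the moment at which its call begins.
- r.close_job(): hands the job in; it is judged then, once.
Trained networks look in the newest picture that a camera, given by its name, has taken for a name from the list of things; names that differ only in an ending like _2 or _b are one class to them, and where a whole thing is asked for, a point or a joint stands for the part that bears it (a point fixed in the world has none). Each returns a list of dicts, best first, with "score" (0 to 1); they miss things now and then, are a little off and sometimes report something else, mostly with a low value. They report only what shows in the picture. A call takes as long as a camera call. They do not tell look-alikes from the thing itself.
- r.look_for(camera, target): "pixel" ([row, column] in pixels, amid what is visible of it).
- r.regions_of(camera, target): "mask" (384x512 bool, what is visible of it) and "pixel" ([row, column] in pixels, amid what is visible of it).
The state is a dict: "time": time; "q": joint angles; "qvel": joint speeds; "tau": joint torques, N m; "tcp_pos": TCP position; "eef_rot": TCP orientation; "contact_force": force on the tool from outside, world axes, zero at the start; "wrist_torque": the same for the moment, N m; "width": finger opening in mm; "grip_force": force on a finger pad.
Only numpy, scipy, OpenCV 4.12 (cv2) and the standard library are available. Lean on these libraries where they do the work, as an engineer would, in place of code of your own. Each camera call takes 0.05 s, during which the arm holds its last target. There are 200 camera calls.

## Working session

There is one attempt and no reset: what is moved stays moved. The work goes in short steps, Python scripts to look and compute and a shell command to move; the robot and the scene stay as the last step left them, time stands still between calls to the robot, and variables do not carry over. Pictures are saved under pics/ and viewed, at most 10 in all, crops included, and the job is handed in when it is done.

```bash
ls; mkdir -p pics
cat > h.py <<'E'
import numpy as np, cv2
from cell import r
def grab(n,save=None):
    f=r.grab_frame(n)
    if save: cv2.imwrite('pics/'+save,f['frame'][:,:,::-1])
    return f
def pts(f,mask=None):
    z=f['range_z']; v,u=np.nonzero((z>0) if mask is None else (mask&(z>0)))
    d=z[v,u]; c=np.stack([(u-f['cx'])/f['fx']*d,(v-f['cy'])/f['fy']*d,d],1)
    R=np.array(f['rotation'])
    if R.shape!=(3,3):
        from scipy.spatial.transform import Rotation as Ro; R=Ro.from_quat(R).as_matrix()
    return c@R.T+np.array(f['position']), v,u
E
python3 - <<'E'
from h import *
print(r.tcp_to_grasp, r.sense())
ims=[]
for n in ['scene','side']:
    f=grab(n,n+'0.png'); ims.append(f)
    for t in ['stand','nut','clamp_plate','plate_tab','tray','screwdriver','jar','flange','wrench']:
        for m in r.regions_of(n,t)[:4]:
            p,v,u=pts(f,m['mask'])
            if len(p): print(n,t,round(m['score'],2),np.round(m['pixel']),len(p),np.round(np.median(p,0)),np.round(np.percentile(p,[2,98],axis=0)).tolist())
cv2.imwrite('pics/both.png',cv2.resize(np.hstack([i['frame'] for i in ims])[:,:,::-1],None,fx=.78,fy=.78))
E
```

```text
pics
-18.700000000000003 {'time': 0.0, 'q': array([ 1.33459479e+00,  3.53604270e-01,  1.63413020e+00,  3.28260423e-06,
        1.15518366e+00, -2.39665297e-03]), 'qvel': array([-1.21026228e-03,  1.89447071e-03,  1.16379445e-03, -9.90113721e-04,
       -4.59843429e-04, -8.77081446e-05]), 'tau': array([-2.11573773e-03, -5.93852162e+01, -3.34207892e+01,  6.93783187e-02,
        2.36371154e-02, -1.40352513e-04]), 'tcp_pos': array([144.67310469, 607.48029353, 181.79280493]), 'eef_rot': array([ 1.16636987e-01,  9.93174393e-01, -6.57845238e-04, -8.03666730e-05]), 'contact_force': array([-0.30148991,  1.09522504, -0.45433422]), 'wrist_torque': array([-0.0016127 ,  0.02969366,  0.04823934]), 'grip_force': 0.0, 'width': 92.09867860623793}
scene stand 0.55 [210. 208.] 2708 [ 599. -179.   51.] [[518.0, -250.0, 5.0], [644.0, -108.0, 128.0]]
scene nut 0.7 [186. 209.] 295 [ 575. -180.  108.] [[548.0, -201.0, 57.0], [587.0, -154.0, 128.0]]
scene clamp_plate 0.6 [231. 137.] 273 [ 579. -357.    6.] [[549.0, -375.0, -1.0], [606.0, -327.0, 24.0]]
scene clamp_plate 0.58 [159. 213.] 246 [ 382. -139.    6.
[... 2096 characters left out ...]
.] [[449.0, 157.0, 1.0], [626.0, 330.0, 28.0]]
side tray 0.75 [235. 168.] 593 [360.  35.   6.] [[279.0, 19.0, -1.0], [460.0, 57.0, 10.0]]
side screwdriver 0.91 [218. 228.] 379 [512. -14.  21.] [[464.0, -22.0, -2.0], [570.0, 20.0, 27.0]]
side jar 0.56 [163. 298.] 657 [770.  -1.  56.] [[752.0, -19.0, -0.0], [857.0, 102.0, 87.0]]
side flange 0.5 [220. 228.] 333 [505. -15.  22.] [[464.0, -23.0, 1.0], [555.0, -1.0, 27.0]]
side flange 0.46 [157. 281.] 204 [792. 120.   9.] [[766.0, 94.0, 0.0], [820.0, 149.0, 13.0]]
side wrench 0.71 [235. 166.] 573 [359.  35.   6.] [[281.0, 20.0, -1.0], [459.0, 57.0, 10.0]]
side wrench 0.19 [216. 228.] 447 [515. -13.  19.] [[464.0, -22.0, -2.0], [613.0, 20.0, 27.0]]
```

View pics/both.png

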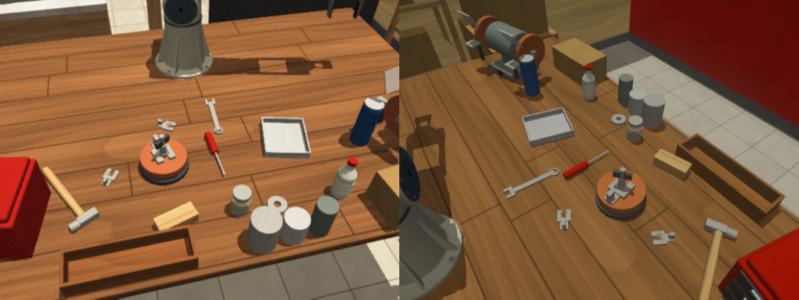

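The picture shows the stand at about (204,195) in the scene view (side view 284,250). There are three plate candidates in the scene view: (row 198, col 204) on the stand under the nut, (231,137) on the bench and (159,213) on the bench. The one on the stand fits, because it sits under the nut and is the largest. I'll confirm that in a crop and fit the geometry.

```bash
cat > fit.py <<'E'
from h import *
P=[]
for n in ['scene','side']:
    f=grab(n); p,v,u=pts(f)
    P.append(p)
    k=(np.hypot(p[:,0]-567,p[:,1]+182)<110)&(p[:,2]>-20)
    q=p[k]
    def rect(a,l):
        if len(a)>8:
            (c,s,g)=cv2.minAreaRect(a[:,:2].astype(np.float32)); print(n,l,len(a),np.round(c,1),np.round(s,1),round(g,1), 'zmed',round(np.median(a[:,2]),1))
    w=q[(q[:,2]>44)&(q[:,2]<56)]; c,rad=cv2.minEnclosingCircle(w[:,:2].astype(np.float32)); print(n,'wheel',np.round(c,1),rad, np.median(w[:,2]))
    t=q[(q[:,2]>120)]; rect(t,'above120')
    t=q[(q[:,2]>104)&(q[:,2]<133)]; rect(t,'bar')
    t=q[(q[:,2]>70)&(q[:,2]<92)]; 
    t=t[np.hypot(t[:,0]-c[0],t[:,1]-c[1])>32]; rect(t,'tab')
    t=t[t[:,2]>84]; rect(t,'tabtop')
    t=q[(q[:,2]>135)]; rect(t,'spindle')
    t=p[(p[:,2]>22)&(p[:,2]<34)&(abs(p[:,0]-540)<120)&(abs(p[:,1]-245)<120)]; rect(t,'trayrim')
f=r.grab_frame('side'); cv2.imwrite('pics/crop.png',cv2.resize(f['frame'][190:320,180:400,::-1],None,fx=3.6,fy=3.6,interpolation=cv2.INTER_CUBIC))
E
python3 fit.py
```

```text
scene wheel [ 566.4 -177.8] 77.4074935913086 51.80099461650343
scene above120 142 [ 567.5 -179.3] [17.2 56. ] 41.7 zmed 127.0
scene bar 198 [ 568.5 -177.6] [15.2 57.4] 36.1 zmed 120.6
scene tab 60 [ 515.6 -191.5] [26.4 14.2] 11.8 zmed 86.4
scene tabtop 40 [ 515.6 -191.4] [26.3 13.6] 8.8 zmed 87.5
scene spindle 34 [ 567.2 -178.2] [15.5 12.7] 71.8 zmed 139.5
scene trayrim 478 [539.3 247.5] [151.1 178.6] 75.4 zmed 26.9
side wheel [ 566.6 -180.3] 75.83138275146484 51.74131555963913
side above120 173 [ 565.9 -180.4] [16.3 54.7] 32.1 zmed 126.3
side bar 238 [ 565.3 -181. ] [14.9 55.9] 37.9 zmed 121.2
side tab 101 [ 514.3 -193.9] [26.1 14.3] 13.4 zmed 85.2
side tabtop 61 [ 515.  -193.6] [24.5 13.8] 6.8 zmed 87.4
side spindle 38 [ 566.4 -180.2] [15.5 13.4] 51.0 zmed 139.7
side trayrim 373 [539.4 244.3] [153.9 170. ] 75.5 zmed 26.5
```

View pics/crop.png

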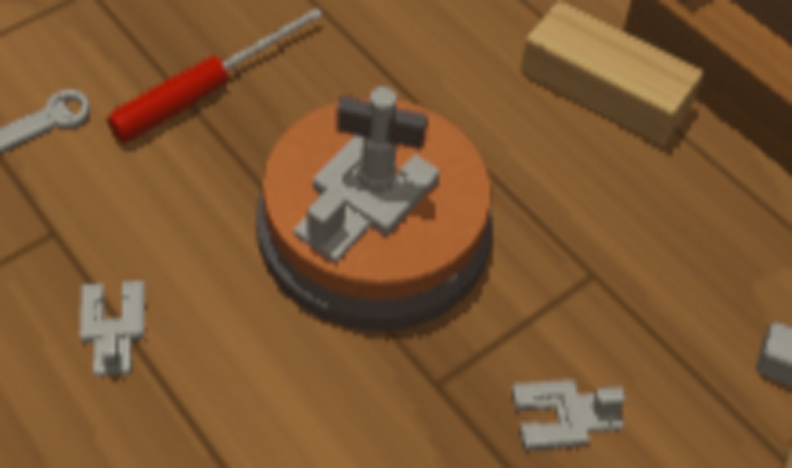

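The crop shows the plate on the stand (crop 370,190), clearly larger than the bench ones at (112,325) and (570,410), so it is the one I need. I'll move above the nut.

```bash
python3 -m handwheel '[[0.4,-0.8,0.5,-0.2],[1.1,-2.1,1,-0.5],[1.8,-3.4,1.5,-0.8],[2.6,-4.8,2,-1.1],[3.4,-6.2,2.5,-1.4],[4.2,-7.7,3,-1.7],[4.9,-9.1,3.1,-2],[5.6,-10.5,3.1,-2.2]]' 1 && python3 -m handwheel '[[0.7,-1.4,0,-0.3],[1.4,-2.8,0,-0.6],[2.1,-4.1,0,-0.9],[2.8,-5.3,0,-1.2],[3.5,-6.6,0,-1.5],[4.2,-7.9,0,-1.8],[4.9,-9.2,0,-2],[5.6,-10.5,0,-2.2]]' && python3 -m handwheel '[[0.7,-1.4,0,-0.3],[1.4,-2.8,0,-0.6],[2.2,-4.2,0,-0.9],[2.9,-5.5,0,-1.2],[3.6,-6.9,0,-1.5],[4.4,-8.3,0,-1.8],[5.1,-9.5,0,-2.1],[5.68,-10.5,0,-2.2]]'
python3 - <<'E'
from h import *
f=grab('wrist','w1.png'); p,v,u=pts(f)
q=p[np.hypot(p[:,0]-567,p[:,1]+179)<100]
def rect(a,l):
    if len(a)>8:
        (c,s,g)=cv2.minAreaRect(a[:,:2].astype(np.float32)); print(l,len(a),np.round(c,1),np.round(s,1),round(g,1),np.round(np.median(a[:,2]),1))
Z=q[:,2]; print(r.sense()['tcp_pos'])
rect(q[(Z>134)&(Z<150)],'spindle'); rect(q[(Z>121)&(Z<132)],'bartop'); 
t=q[(Z>83)&(Z<93)&(np.hypot(q[:,0]-567,q[:,1]+179)>35)]; rect(t,'tabtop')
E
```

```text
time: 1.82
tcp_pos: [285.7, 344.3, 261.3]
eef_rot: [0.231, 0.973, 0.001, 0.001]
contact_force: [1.9, 0.6, 0.3]
width: 92.2
grip_force: 0.0
time: 2.48
tcp_pos: [425.4, 81.2, 260.3]
eef_rot: [0.341, 0.94, 0.0, 0.0]
contact_force: [1.3, 0.2, 0.2]
width: 92.2
grip_force: 0.0
time: 3.15
tcp_pos: [567.7, -182.1, 259.9]
eef_rot: [0.447, 0.894, -0.0, 0.0]
contact_force: [0.1, 1.1, -0.0]
width: 91.8
grip_force: 0.0
[ 569.77408899 -185.59351215  259.66445798]
spindle 155 [ 566.6 -178.4] [14.7 15.3] 36.4 137.0
bartop 334 [ 567.1 -177.9] [13.9 55.9] 39.5 123.6
tabtop 193 [ 514.8 -191.8] [23.3 14. ] 16.6 84.9
```

View pics/w1.png

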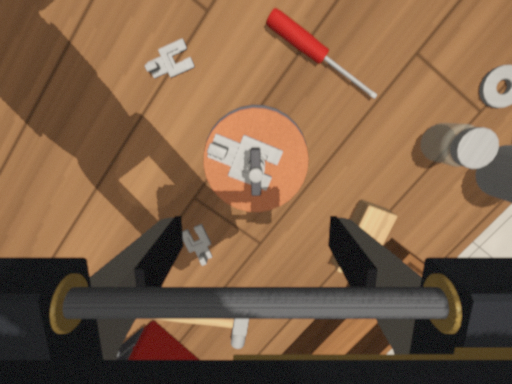

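The wrist view shows the spindle top at (256,175), with the bar upright in the picture from rows 147 to 195, so the tool's closing line already lies across the bar. The 16 mm spindle is thicker than the 12 mm bar. I'll grip one arm of the bar 17 mm off-axis, with the fingertips above the neck, and turn along an arc.

```bash
python3 -m handwheel '[[0.2,-0.3,-0.5,0],[0.4,-0.54,-1,0],[0.4,-0.54,-1.5,0],[0.4,-0.54,-2,0],[0.4,-0.54,-2.5,0],[0.4,-0.54,-3,0],[0.4,-0.54,-3,0],[0.4,-0.54,-3,0]]' -0.3
cat > w.py <<'E'
from h import *
import sys
f=grab('wrist',sys.argv[1]); p,v,u=pts(f)
q=p[np.hypot(p[:,0]-567,p[:,1]+179)<100]
def rect(a,l):
    if len(a)>8:
        (c,s,g)=cv2.minAreaRect(a[:,:2].astype(np.float32)); print(l,len(a),np.round(c,1),np.round(s,1),round(g,1),np.round(np.median(a[:,2]),1))
Z=q[:,2]; s=r.sense(); print(s['tcp_pos'],s['eef_rot'],s['contact_force'],s['wrist_torque'],s['width'])
n=np.hypot(q[:,0]-567,q[:,1]+179)<32
rect(q[n&(Z>133)&(Z<145)],'spindle'); rect(q[n&(Z>119)&(Z<130)],'bartop'); 
rect(q[(Z>80)&(Z<93)&(np.hypot(q[:,0]-567,q[:,1]+179)>35)],'tabtop')
E
python3 w.py w2.png
```

```text
time: 3.87
tcp_pos: [576.2, -192.4, 184.2]
eef_rot: [0.446, 0.895, -0.0, -0.001]
contact_force: [0.1, -0.8, 0.5]
width: 40.8
grip_force: 0.0
[ 576.80783894 -192.65711392  185.0589432 ] [ 4.45949511e-01  8.95058116e-01  5.63471219e-06 -4.27969905e-05] [-0.0545339   0.29855202 -0.43617919] [-0.05677433  0.03883454  0.0084587 ] 36.76387725907871
spindle 262 [ 566.7 -177.9] [14.7 15.1] 36.7 137.1
bartop 558 [ 566.4 -178.1] [14.6 55. ] 36.7 123.7
tabtop 326 [ 514.6 -191.8] [23.8 14.2] 13.6 85.0
```

View pics/w2.png

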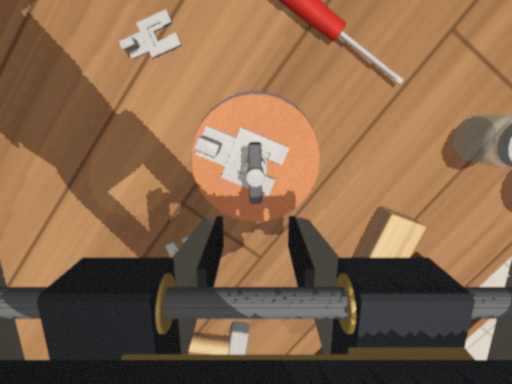

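The second wrist view shows the spindle at (255,178) and the bar still upright, midway between the fingers. Now I'll descend and check before closing.

```bash
cat > s.py <<'E'
from h import *
import sys
A=np.array([566.7,-178.8]); s=r.sense(); d=(s['tcp_pos'][:2]-A)/1000; F=s['contact_force']; M=s['wrist_torque']
x,y=s['eef_rot'][:2]; yaw=np.degrees(np.arctan2(2*y*y-1,2*x*y))
T=M[2]+d[0]*F[1]-d[1]*F[0]
print('t%.2f'%s['time'],'tcp',np.round(s['tcp_pos'],1),'yaw %.1f'%yaw,'F',np.round(F,1),'M',np.round(M,2),'Taxis %.3f'%T,'w %.1f g %.1f'%(s['width'],s['grip_force']))
lim=float(sys.argv[1]) if len(sys.argv)>1 else 9
sys.exit(0 if max(abs(T),abs(M[2]))<lim else 1)
E
python3 -m handwheel '[[0,0,-0.4,0],[0,0,-0.9,0],[0,0,-1.4,0],[0,0,-1.9,0],[0,0,-2.4,0],[0,0,-2.9,0],[0,0,-3.2,0],[0,0,-3.2,0]]' -0.4 && python3 s.py && python3 -m handwheel '[[0,0,0,0],[0,0,0,0],[0,0,0,0],[0,0,0,0],[0,0,0,0],[0,0,0,0],[0,0,0,0],[0,0,0,0]]' -0.85 10 && python3 s.py
```

```text
time: 4.58
tcp_pos: [575.5, -192.6, 102.6]
eef_rot: [0.446, 0.895, -0.0, -0.002]
contact_force: [-0.3, 0.3, -0.2]
width: 27.4
grip_force: 0.0
t4.58 tcp [ 575.5 -192.6  102.6] yaw 37.0 F [-0.3  0.3 -0.2] M [-0.01  0.04  0.01] Taxis 0.010 w 27.4 g 0.0
time: 5.25
tcp_pos: [576.9, -193.0, 105.1]
eef_rot: [0.446, 0.895, 0.0, 0.0]
contact_force: [0.3, -0.2, 0.6]
width: 6.9
grip_force: 0.0
t5.25 tcp [ 576.9 -193.   105.1] yaw 37.0 F [ 0.3 -0.2  0.6] M [-0.08 -0.01  0.04] Taxis 0.040 w 6.9 g 0.0
```

Run:
```python
from h import *
a=grab('side')['frame'][190:320,220:340]; b=grab('wrist')['frame'][120:314,160:340]
c=grab('scene')['frame'][150:250,150:260]
R=lambda x:cv2.resize(x,(266,288),interpolation=cv2.INTER_CUBIC)
cv2.imwrite('pics/n1.png',np.hstack([R(a),R(b),R(c)])[:,:,::-1])
```

```text
(no output)
```

View pics/n1.png

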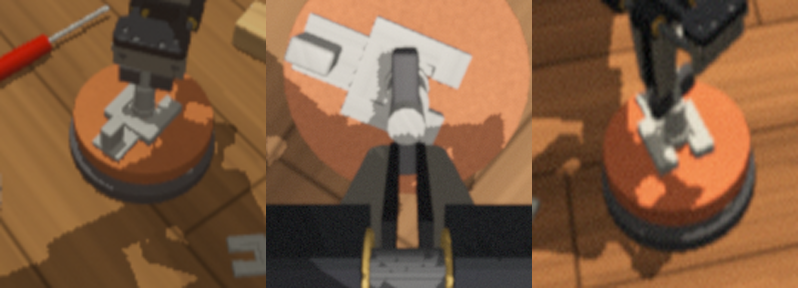

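Run:
```python
from h import *
A=np.array([566.7,-178.8]); a=np.radians(-53); e=np.array([np.cos(a),np.sin(a)]); n=np.array([np.cos(np.radians(37)),np.sin(np.radians(37))])
for cam in ['wrist','side','scene']:
    f=grab(cam); p,_,_=pts(f); d=p[:,:2]-A; U=d@e; V=d@n; Z=p[:,2]
    print(cam)
    for z0 in range(90,175,8):
        k=(Z>=z0)&(Z<z0+8)&(abs(V)<35)&(abs(U)<45)
        if k.sum()>3: 
            print(z0,k.sum(),'U',np.round(np.percentile(U[k],[1,25,50,75,99]),0),'V',np.round(np.percentile(V[k],[1,25,50,75,99]),0))
```

```text
wrist
90 19 U [-9. -8. -7. -5. -3.] V [-10.  -9.  -7.   9.  10.]
98 149 U [-28.  -6.  -3.   0.   5.] V [-11.  -9.   2.   9.  10.]
106 32 U [-29. -28. -28.  -4.  -2.] V [-7. -3.  1.  5.  8.]
114 76 U [-29. -28. -27. -15.  11.] V [-7. -6. -1.  3.  8.]
122 887 U [-28. -21. -13.  13.  26.] V [-6. -2.  0.  3.  6.]
130 634 U [-8. -4. -0.  5. 25.] V [-11.  -3.   0.   4.  12.]
138 219 U [-6.  7.  8.  8.  9.] V [-15.  -9.   1.   9.  16.]
146 245 U [7. 7. 8. 8. 8.] V [-16.  -9.   4.  10.  17.]
154 306 U [ 7.  7.  7.  8. 12.] V [-17. -10.   0.  10.  18.]
162 414 U [ 7.  7.  7.  8. 26.] V [-18.  -9.  -3.  10.  18.]
170 430 U [6. 7. 7. 7. 8.] V [-18. -11.   0.  11.  19.]
side
90 19 U [-7. -1.  4.  8. 11.] V [-12. -10. -10.  -8.  -4.]
98 37 U [-23.  -5.   2.   8.  28.] V [-12.  -9.  -8.  -6.  -3.]
106 58 U [-27. -15.  -1.  14.  28.] V [-10.  -7.  -6.  -6.  -3.]
114 56 U [-25. -11.   3.  17.  29.] V [-10.  -7.  -6.  -5.   4.]
122 44 U [-25. -11.   1.  12.  28.] V [-9. -7. -6. -6. -4.]
scene
90 16 U [-4.  1.  5.  8. 10.] V [ 1.  5.  9. 10. 12.]
98 32 U [-27.  -5.   3.   7.  27.] V [-1.  5.  7. 10. 13.]
106 47 U [-28. -13.   4.  19.  27.] V [-2.  5.  6.  7.  8.]
114 43 U [-24. -10.   9.  24.  27.] V [-3.  5.  6.  7.  9.]
122 62 U [-26. -17.  -1.  20.  28.] V [-4.  0.  4.  6.  9.]
130 4 U [-8. -6. -3.  5. 23.] V [-5.  1.  4.  7.  9.]
138 29 U [-4. 20. 25. 26. 28.] V [-16.  -4.   6.  14.  17.]
146 39 U [ 8. 20. 25. 26. 28.] V [-13.  -3.  10.  17.  19.]
154 34 U [10. 22. 25. 26. 29.] V [-14.  -3.  11.  18.  20.]
162 40 U [ 8. 19. 26. 26. 27.] V [-16.  -5.  10.  19.  21.]
170 43 U [ 8. 20. 25. 26. 27.] V [-17.  -4.  11.  19.  22.]
```

The bar's sides are exposed along their whole length, so the fingertips sit above the bar and the real tips are about 25 mm short of the TCP. I'll open, go lower and close again.

```bash
python3 -m handwheel '[[0,0,0,0],[0,0,0,0],[0,0,0,0],[0,0,-0.1,0],[0,0,-0.3,0],[0,0,-0.5,0],[0,0,-0.64,0],[0,0,-0.64,0]]' -0.4 && python3 s.py && python3 -m handwheel '[[0,0,0,0],[0,0,0,0],[0,0,0,0],[0,0,0,0],[0,0,0,0],[0,0,0,0],[0,0,0,0],[0,0,0,0]]' -0.85 10 && python3 s.py
python3 - <<'E'
from h import *
A=np.array([566.7,-178.8]); a=np.radians(-53); e=np.array([np.cos(a),np.sin(a)]); n=np.array([np.cos(np.radians(37)),np.sin(np.radians(37))])
ims=[]
for cam in ['side','scene']:
    f=grab(cam); p,_,_=pts(f); d=p[:,:2]-A; U=d@e; V=d@n; Z=p[:,2]
    ims.append(f['frame'][150:270,140:350] if cam=='scene' else f['frame'][160:280,180:390])
    print(cam)
    for z0 in range(90,175,8):
        k=(Z>=z0)&(Z<z0+8)&(abs(V)<35)&(abs(U)<45)
        if k.sum()>3: 
            print(z0,k.sum(),'U',np.round(np.percentile(U[k],[1,25,50,75,99]),0),'V',np.round(np.percentile(V[k],[1,25,50,75,99]),0))
cv2.imwrite('pics/n2.png',cv2.resize(np.vstack([ims[0][:,:200],ims[1][:,:200]]),None,fx=2.4,fy=2.4,interpolation=cv2.INTER_CUBIC)[:,:,::-1])
E
```

```text
time: 6.22
tcp_pos: [576.0, -192.7, 87.7]
eef_rot: [0.446, 0.895, -0.0, -0.001]
contact_force: [-0.5, 0.1, 0.3]
width: 27.8
grip_force: 0.0
t6.22 tcp [ 576.  -192.7   87.7] yaw 37.0 F [-0.5  0.1  0.3] M [-0.06  0.03 -0.03] Taxis -0.034 w 27.8 g 0.0
time: 6.88
tcp_pos: [576.8, -193.1, 89.1]
eef_rot: [0.446, 0.895, -0.0, 0.0]
contact_force: [-1.0, -0.7, 0.1]
width: 11.8
grip_force: 10.0
t6.88 tcp [ 576.8 -193.1   89.1] yaw 37.0 F [-1.  -0.7  0.1] M [-0.21  0.19  0.09] Taxis 0.069 w 11.8 g 10.0
side
90 20 U [-7. -2.  2.  7. 11.] V [-13. -12. -10.  -8.  -3.]
98 38 U [-18.  -4.   1.   7.  28.] V [-11.  -9.  -7.  -6.  -4.]
106 24 U [-26. -15.   2.  12.  26.] V [-9. -7. -7. -6. -5.]
scene
90 19 U [-4.  0.  5.  8. 11.] V [ 1.  6.  9. 10. 11.]
98 28 U [-23.  -4.   2.   8.  26.] V [-2.  5.  6.  8. 13.]
106 23 U [-20.  -9.  16.  25.  28.] V [-2.  4.  6.  6.  8.]
114 29 U [-23. -14.  -8.  26.  28.] V [-7.  3.  5.  6. 12.]
122 56 U [-23. -15.  21.  26.  28.] V [-17.  -4.   2.   8.  19.]
130 41 U [10. 17. 24. 26. 28.] V [-15.  -6.  11.  19.  21.]
138 38 U [10. 21. 25. 26. 27.] V [-18.  -7.  10.  20.  22.]
146 40 U [ 8. 18. 25. 27. 28.] V [-18.  -7.  10.  21.  22.]
154 43 U [ 9. 22. 26. 27. 28.] V [-19.  -6.  10.  20.  23.]
162 45 U [11. 20. 25. 26. 28.] V [-21.  -6.  10.  22.  24.]
170 38 U [10. 21. 26. 27. 29.] V [-18.  -7.  14.  23.  25.]
```

View pics/n2.png

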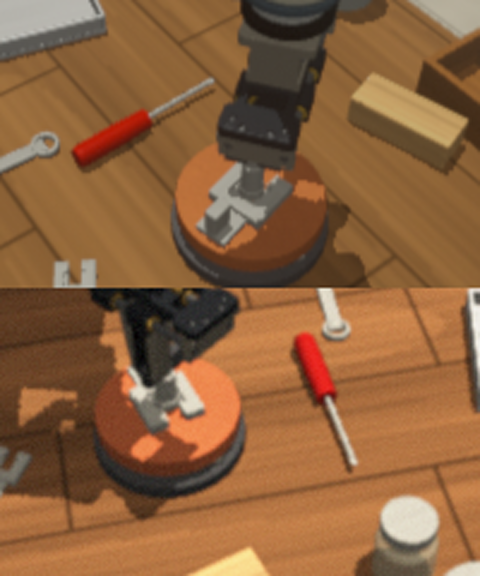

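The grip holds at 11.8 mm and 10 N. The side view shows the gripper on the bar at (265,130) and the plate untouched at (235,205). Next I'll work out the arc increments of 6° per call.

Run:
```python
import numpy as np
A=np.array([566.7,-178.8]); rel=np.array([576.8,-193.0])-A
R=np.hypot(*rel); p=np.degrees(np.arctan2(rel[1],rel[0]))
f=lambda t:R*np.array([np.cos(np.radians(p-t)),np.sin(np.radians(p-t))])/25
for t in range(0,150,6): print(t,np.round(f(t+6)-f(t),3))
print('dz',2.55*np.radians(6)/25)
```

```text
0 [-0.062 -0.039]
6 [-0.065 -0.032]
12 [-0.068 -0.025]
18 [-0.071 -0.018]
24 [-0.072 -0.011]
30 [-0.073 -0.003]
36 [-0.073  0.005]
42 [-0.072  0.012]
48 [-0.07  0.02]
54 [-0.068  0.027]
60 [-0.065  0.034]
66 [-0.061  0.04 ]
72 [-0.056  0.046]
78 [-0.051  0.052]
84 [-0.045  0.057]
90 [-0.039  0.062]
96 [-0.032  0.065]
102 [-0.025  0.068]
108 [-0.018  0.071]
114 [-0.011  0.072]
120 [-0.003  0.073]
126 [0.005 0.073]
132 [0.012 0.072]
138 [0.02 0.07]
144 [0.027 0.068]
dz 0.010681415022205296
```

```bash
python3 -m handwheel '[[0,0,0,0],[-0.01,-0.007,0.002,-0.17],[-0.02,-0.013,0.004,-0.33],[-0.03,-0.02,0.005,-0.5],[-0.04,-0.026,0.007,-0.67],[-0.05,-0.033,0.01,-0.83],[-0.062,-0.039,0.01,-1],[-0.062,-0.039,0.01,-1]]' -0.85 20 >/dev/null && python3 s.py 0.3 && python3 -m handwheel '[[-0.01,-0.005,0.002,-0.17],[-0.02,-0.01,0.004,-0.33],[-0.03,-0.016,0.005,-0.5],[-0.04,-0.02,0.007,-0.67],[-0.05,-0.027,0.01,-0.83],[-0.065,-0.032,0.01,-1],[-0.065,-0.032,0.01,-1],[-0.065,-0.032,0.01,-1]]' >/dev/null && python3 s.py 0.3
```

```text
t7.65 tcp [ 575.3 -194.    89.3] yaw 30.9 F [-0.5 -0.8 -1.2] M [-0.31  0.09  0.17] Taxis 0.151 w 11.7 g 20.0
t8.32 tcp [ 573.7 -194.8   89.5] yaw 25.0 F [-0.  -1.9  0.3] M [-0.36  0.1   0.13] Taxis 0.116 w 11.8 g 20.0
```

```bash
python3 -m handwheel '[[-0.01,-0.004,0.002,-0.17],[-0.02,-0.008,0.004,-0.33],[-0.034,-0.012,0.005,-0.5],[-0.045,-0.016,0.007,-0.67],[-0.057,-0.02,0.01,-0.83],[-0.068,-0.025,0.01,-1],[-0.068,-0.025,0.01,-1],[-0.068,-0.025,0.01,-1]]' >/dev/null && python3 s.py 0.24 && python3 -m handwheel '[[-0.012,-0.003,0.002,-0.17],[-0.024,-0.006,0.004,-0.33],[-0.035,-0.009,0.005,-0.5],[-0.047,-0.012,0.007,-0.67],[-0.06,-0.015,0.01,-0.83],[-0.071,-0.018,0.01,-1],[-0.071,-0.018,0.01,-1],[-0.071,-0.018,0.01,-1]]' >/dev/null && python3 s.py 0.24 && python3 -m handwheel '[[-0.012,-0.002,0.002,-0.17],[-0.024,-0.004,0.004,-0.33],[-0.036,-0.006,0.005,-0.5],[-0.048,-0.007,0.007,-0.67],[-0.06,-0.009,0.01,-0.83],[-0.072,-0.011,0.01,-1],[-0.072,-0.011,0.01,-1],[-0.072,-0.011,0.01,-1]]' >/dev/null && python3 s.py 0.24 && python3 -m handwheel '[[-0.012,-0.001,0.002,-0.17],[-0.024,-0.001,0.004,-0.33],[-0.037,-0.002,0.005,-0.5],[-0.049,-0.002,0.007,-0.67],[-0.06,-0.003,0.01,-0.83],[-0.073,-0.003,0.01,-1],[-0.073,-0.003,0.01,-1],[-0.073,-0.003,0.01,-1]]' >/dev/null && python3 s.py 0.24
```

```text
t8.98 tcp [ 571.9 -195.4   89.8] yaw 19.0 F [-1.  -2.2 -0.5] M [-0.5   0.04  0.15] Taxis 0.121 w 11.5 g 20.0
t9.65 tcp [ 570.2 -195.9   90. ] yaw 13.0 F [-0.2 -4.   2. ] M [-0.67  0.07  0.13] Taxis 0.117 w 11.4 g 20.0
t10.32 tcp [ 568.4 -196.2   90.3] yaw 7.0 F [-0.5 -4.3  1.5] M [-0.8   0.11  0.15] Taxis 0.130 w 11.4 g 20.0
t10.98 tcp [ 566.6 -196.3   90.5] yaw 1.0 F [ 0.4 -4.4  2.5] M [-0.92  0.16  0.14] Taxis 0.148 w 11.7 g 20.0
```

```bash
python3 -m handwheel '[[-0.012,-0.005,0.002,-0.17],[-0.024,-0.01,0.004,-0.33],[-0.037,-0.015,0.005,-0.5],[-0.049,-0.015,0.007,-0.67],[-0.06,-0.015,0.01,-0.83],[-0.073,-0.015,0.01,-1],[-0.073,-0.015,0.01,-1],[-0.073,-0.015,0.01,-1]]' >/dev/null && python3 s.py 0.24 && python3 -m handwheel '[[-0.012,0.002,0.002,-0.17],[-0.024,0.003,0.004,-0.33],[-0.036,0.004,0.005,-0.5],[-0.048,0.004,0.007,-0.67],[-0.06,0.005,0.01,-0.83],[-0.072,0.005,0.01,-1],[-0.072,0.005,0.01,-1],[-0.072,0.005,0.01,-1]]' >/dev/null && python3 s.py 0.24 && python3 -m handwheel '[[-0.012,0.003,0.002,-0.17],[-0.023,0.006,0.004,-0.33],[-0.035,0.01,0.005,-0.5],[-0.047,0.013,0.007,-0.67],[-0.058,0.017,0.01,-0.83],[-0.07,0.02,0.01,-1],[-0.07,0.02,0.01,-1],[-0.07,0.02,0.01,-1]]' >/dev/null && python3 s.py 0.24 && python3 -m handwheel '[[-0.011,0.004,0.002,-0.17],[-0.023,0.009,0.004,-0.33],[-0.034,0.014,0.005,-0.5],[-0.045,0.018,0.007,-0.67],[-0.057,0.022,0.01,-0.83],[-0.068,0.027,0.01,-1],[-0.068,0.027,0.01,-1],[-0.068,0.027,0.01,-1]]' >/dev/null && python3 s.py 0.24
```

```text
t11.65 tcp [ 564.7 -196.5   90.7] yaw -5.0 F [ 0.  -3.3  3.5] M [-0.65  0.2   0.17] Taxis 0.176 w 11.5 g 20.0
t12.32 tcp [ 562.8 -196.4   91. ] yaw -11.0 F [-1.1 -1.6  3.4] M [-0.55  0.23  0.17] Taxis 0.159 w 11.8 g 20.0
t12.98 tcp [ 561.1 -196.    91.2] yaw -17.0 F [-1.2 -2.9  3.9] M [-0.61  0.34  0.11] Taxis 0.101 w 11.4 g 20.0
t13.65 tcp [ 559.4 -195.3   91.5] yaw -23.0 F [-2.1 -2.4  4.1] M [-0.6   0.45  0.17] Taxis 0.151 w 11.6 g 20.0
```

```bash
python3 -m handwheel '[[-0.008,0.004,0.005,-0.12],[-0.016,0.008,0.01,-0.25],[-0.025,0.012,0.015,-0.37],[-0.033,0.016,0.02,-0.5],[-0.041,0.02,0.02,-0.62],[-0.049,0.025,0.02,-0.75],[-0.049,0.025,0.02,-0.75],[-0.049,0.025,0.02,-0.75]]' >/dev/null && python3 s.py 0.22 && python3 -m handwheel '[[-0.008,0.005,0.002,-0.12],[-0.016,0.01,0.004,-0.25],[-0.023,0.015,0.005,-0.37],[-0.03,0.02,0.007,-0.5],[-0.038,0.025,0.01,-0.62],[-0.046,0.029,0.01,-0.75],[-0.046,0.029,0.01,-0.75],[-0.046,0.029,0.01,-0.75]]' >/dev/null && python3 s.py 0.22 && python3 -m handwheel '[[-0.007,0.005,0.002,-0.12],[-0.015,0.01,0.004,-0.25],[-0.022,0.016,0.005,-0.37],[-0.03,0.021,0.007,-0.5],[-0.037,0.026,0.01,-0.62],[-0.044,0.032,0.01,-0.75],[-0.044,0.032,0.01,-0.75],[-0.044,0.032,0.01,-0.75]]' >/dev/null && python3 s.py 0.22 && python3 -m handwheel '[[-0.007,0.006,0.002,-0.12],[-0.014,0.012,0.004,-0.25],[-0.02,0.017,0.005,-0.37],[-0.027,0.023,0.007,-0.5],[-0.034,0.029,0.01,-0.62],[-0.041,0.035,0.01,-0.75],[-0.041,0.035,0.01,-0.75],[-0.041,0.035,0.01,-0.75]]' >/dev/null && python3 s.py 0.22
```

```text
t14.32 tcp [ 558.1 -194.6   91.9] yaw -27.5 F [-1.4 -2.7  1.4] M [-0.66  0.38  0.12] Taxis 0.126 w 11.5 g 20.0
t14.98 tcp [ 556.9 -193.9   92.1] yaw -32.0 F [-2.1 -3.1 -0. ] M [-0.66  0.45  0.08] Taxis 0.078 w 11.6 g 20.0
t15.65 tcp [ 555.9 -193.1   92.4] yaw -36.5 F [-2.4 -3.2 -1.3] M [-0.63  0.54  0.17] Taxis 0.170 w 11.9 g 20.0
t16.32 tcp [ 554.9 -192.2   92.7] yaw -41.0 F [-2.  -2.3 -2.2] M [-0.62  0.6   0.13] Taxis 0.135 w 11.6 g 20.0
```

```bash
python3 -m handwheel '[[-0.007,0.006,0,-0.12],[-0.013,0.013,0,-0.25],[-0.019,0.019,0,-0.37],[-0.026,0.026,0,-0.5],[-0.032,0.032,0,-0.62],[-0.038,0.039,0,-0.75],[-0.038,0.039,0,-0.75],[-0.038,0.039,0,-0.75]]' >/dev/null && python3 s.py 0.22 && python3 -m handwheel '[[-0.006,0.007,0.001,-0.12],[-0.012,0.014,0.003,-0.25],[-0.018,0.021,0.004,-0.37],[-0.024,0.028,0.005,-0.5],[-0.03,0.035,0.007,-0.62],[-0.035,0.042,0.007,-0.75],[-0.035,0.042,0.007,-0.75],[-0.035,0.042,0.007,-0.75]]' >/dev/null && python3 s.py 0.22 && python3 -m handwheel '[[-0.005,0.008,0.001,-0.12],[-0.01,0.015,0.003,-0.25],[-0.016,0.022,0.004,-0.37],[-0.022,0.03,0.005,-0.5],[-0.027,0.038,0.007,-0.62],[-0.032,0.045,0.007,-0.75],[-0.032,0.045,0.007,-0.75],[-0.032,0.045,0.007,-0.75]]' >/dev/null && python3 s.py 0.22 && python3 -m handwheel '[[-0.005,0.008,0.001,-0.12],[-0.01,0.016,0.003,-0.25],[-0.014,0.024,0.004,-0.37],[-0.019,0.031,0.005,-0.5],[-0.023,0.04,0.007,-0.62],[-0.028,0.047,0.007,-0.75],[-0.028,0.047,0.007,-0.75],[-0.028,0.047,0.007,-0.75]]' >/dev/null && python3 s.py 0.22
```

```text
t16.98 tcp [ 553.9 -191.3   92.8] yaw -45.5 F [-3.4 -2.9 -1.6] M [-0.67  0.82  0.16] Taxis 0.151 w 11.7 g 20.0
t17.65 tcp [ 553.1 -190.3   93. ] yaw -50.0 F [-4.  -3.7 -0.2] M [-0.78  0.87  0.13] Taxis 0.132 w 11.2 g 20.0
t18.32 tcp [ 552.2 -189.1   93.2] yaw -54.5 F [-3.9 -3.5  1.3] M [-0.67  0.92  0.15] Taxis 0.158 w 11.7 g 20.0
t18.98 tcp [ 551.5 -188.    93.3] yaw -59.0 F [-3.7 -2.5  0.6] M [-0.75  1.02  0.14] Taxis 0.141 w 11.5 g 20.0
```

```bash
python3 -m handwheel '[[-0.008,0.008,0.001,-0.12],[-0.016,0.016,0.003,-0.25],[-0.023,0.024,0.004,-0.37],[-0.028,0.032,0.005,-0.5],[-0.032,0.04,0.007,-0.62],[-0.036,0.047,0.007,-0.75],[-0.036,0.047,0.007,-0.75],[-0.036,0.047,0.007,-0.75]]' >/dev/null && python3 s.py 0.22 && python3 -m handwheel '[[-0.003,0.009,0.001,-0.12],[-0.007,0.017,0.003,-0.25],[-0.01,0.026,0.004,-0.37],[-0.014,0.034,0.005,-0.5],[-0.017,0.042,0.007,-0.62],[-0.02,0.051,0.007,-0.75],[-0.02,0.051,0.007,-0.75],[-0.02,0.051,0.007,-0.75]]' >/dev/null && python3 s.py 0.22 && python3 -m handwheel '[[-0.003,0.009,0.001,-0.12],[-0.005,0.017,0.003,-0.25],[-0.008,0.026,0.004,-0.37],[-0.011,0.035,0.005,-0.5],[-0.013,0.043,0.007,-0.62],[-0.016,0.052,0.007,-0.75],[-0.016,0.052,0.007,-0.75],[-0.016,0.052,0.007,-0.75]]' >/dev/null && python3 s.py 0.22 && python3 -m handwheel '[[-0.002,0.009,0.001,-0.12],[-0.004,0.018,0.003,-0.25],[-0.006,0.026,0.004,-0.37],[-0.008,0.035,0.005,-0.5],[-0.01,0.044,0.007,-0.62],[-0.012,0.053,0.007,-0.75],[-0.012,0.053,0.007,-0.75],[-0.012,0.053,0.007,-0.75]]' >/dev/null && python3 s.py 0.22
```

```text
t19.65 tcp [ 550.7 -186.8   93.6] yaw -63.5 F [-3.  -3.   0.8] M [-0.73  0.95  0.11] Taxis 0.140 w 10.8 g 20.0
t20.32 tcp [ 550.2 -185.5   93.7] yaw -68.0 F [-3.4 -3.   2.1] M [-0.67  0.96  0.06] Taxis 0.084 w 11.6 g 20.0
t20.98 tcp [ 549.7 -184.2   93.9] yaw -72.5 F [-3.3 -3.8  1. ] M [-0.73  1.05  0.07] Taxis 0.121 w 11.9 g 20.0
t21.65 tcp [ 549.3 -182.8   94.1] yaw -77.0 F [-4.6 -3.1  1.3] M [-0.68  1.04  0.07] Taxis 0.106 w 11.3 g 20.0
```

```bash
python3 -m handwheel '[[-0.001,0.009,0.001,-0.12],[-0.002,0.018,0.003,-0.25],[-0.004,0.027,0.004,-0.37],[-0.005,0.036,0.005,-0.5],[-0.006,0.045,0.007,-0.62],[-0.008,0.054,0.007,-0.75],[-0.008,0.054,0.007,-0.75],[-0.008,0.054,0.007,-0.75]]' >/dev/null && python3 s.py 0.22 && python3 -m handwheel '[[-0.001,0.009,0.001,-0.12],[-0.001,0.018,0.003,-0.25],[-0.002,0.027,0.004,-0.37],[-0.003,0.037,0.005,-0.5],[-0.003,0.046,0.007,-0.62],[-0.004,0.055,0.007,-0.75],[-0.004,0.055,0.007,-0.75],[-0.004,0.055,0.007,-0.75]]' >/dev/null && python3 s.py 0.22 && python3 -m handwheel '[[0,0.009,0.001,-0.12],[0,0.018,0.003,-0.25],[0,0.027,0.004,-0.37],[0,0.037,0.005,-0.5],[0,0.046,0.007,-0.62],[0,0.055,0.007,-0.75],[0,0.055,0.007,-0.75],[0,0.055,0.007,-0.75]]' >/dev/null && python3 s.py 0.22 && python3 -m handwheel '[[0.001,0.009,0.001,-0.12],[0.001,0.018,0.003,-0.25],[0.002,0.027,0.004,-0.37],[0.003,0.037,0.005,-0.5],[0.004,0.046,0.007,-0.62],[0.005,0.055,0.007,-0.75],[0.005,0.055,0.007,-0.75],[0.005,0.055,0.007,-0.75]]' >/dev/null && python3 s.py 0.22
```

```text
t22.32 tcp [ 549.1 -181.5   94.3] yaw -81.5 F [-5.1 -3.3  1.7] M [-0.63  1.14  0.11] Taxis 0.159 w 11.5 g 20.0
t22.98 tcp [ 548.9 -180.1   94.5] yaw -86.0 F [-4.7 -3.7  2.9] M [-0.64  1.18  0.12] Taxis 0.181 w 11.8 g 20.0
t23.65 tcp [ 548.9 -178.7   94.7] yaw -90.5 F [-5.8 -2.8  2.1] M [-0.65  1.23  0.12] Taxis 0.169 w 11.6 g 20.0
t24.32 tcp [ 549.  -177.3   94.9] yaw -95.0 F [-4.7 -2.7  3.5] M [-0.63  1.24  0.02] Taxis 0.079 w 11.7 g 20.0
```

```bash
python3 -m handwheel '[[0.001,0.009,0.001,-0.12],[0.002,0.018,0.003,-0.25],[0.004,0.027,0.004,-0.37],[0.005,0.036,0.005,-0.5],[0.007,0.045,0.006,-0.62],[0.009,0.054,0.007,-0.75],[0.009,0.054,0.007,-0.75],[0.009,0.054,0.007,-0.75]]' >/dev/null && python3 s.py 0.22 && python3 -m handwheel '[[0.001,0.006,0.001,-0.08],[0.002,0.012,0.002,-0.17],[0.004,0.018,0.003,-0.25],[0.005,0.024,0.004,-0.33],[0.006,0.03,0.005,-0.42],[0.008,0.036,0.005,-0.5],[0.008,0.036,0.005,-0.5],[0.008,0.036,0.005,-0.5]]' >/dev/null && python3 s.py 0.22 && python3 -m handwheel '[[0.002,0.006,0.001,-0.08],[0.003,0.012,0.002,-0.17],[0.005,0.018,0.003,-0.25],[0.006,0.024,0.004,-0.33],[0.008,0.03,0.005,-0.42],[0.01,0.035,0.005,-0.5],[0.01,0.035,0.005,-0.5],[0.01,0.035,0.005,-0.5]]' >/dev/null && python3 s.py 0.22
```

```text
t24.98 tcp [ 549.1 -176.    95. ] yaw -99.5 F [-5.7 -3.1  2.2] M [-0.62  1.28  0.1 ] Taxis 0.173 w 11.4 g 20.0
t25.65 tcp [ 549.3 -175.1   95. ] yaw -102.5 F [-6.1 -3.3  1.9] M [-0.68  1.28  0.19] Taxis 0.273 w 11.4 g 20.0
```

The torque has climbed to 0.27 N·m after 2.4 rad, which is the end stop, so I'll stop turning. Next: release, lift, and go above the tab.

```bash
python3 -m handwheel '[[0,0,0,0],[0,0,0,0],[0,0,0,0],[0,0,0,0],[0,0,0.5,0],[0,0,1.2,0],[0,0,2,0],[0,0,2.6,0]]' -0.35 && python3 -m handwheel '[[-0.1,-0.1,0,0.5],[-0.4,-0.2,0,1.2],[-0.8,-0.4,0,2],[-1.1,-0.5,0,3],[-1.38,-0.67,0,4],[-1.38,-0.67,0,4.5],[-1.38,-0.67,0,4.5],[-1.38,-0.67,0,4.5]]' && python3 s.py; sed -i 's/&(Z>119)&(Z<130)/\&(Z>124)\&(Z<132)/' w.py; python3 w.py w3.png
```

```text
time: 26.32
tcp_pos: [550.6, -175.0, 162.3]
eef_rot: [0.994, -0.109, 0.001, -0.0]
contact_force: [0.2, -0.7, 0.0]
width: 29.8
grip_force: 0.0
time: 26.98
tcp_pos: [515.8, -191.9, 160.9]
eef_rot: [0.992, 0.125, 0.001, 0.0]
contact_force: [-0.1, 0.2, 0.5]
width: 30.2
grip_force: 0.0
t26.98 tcp [ 515.8 -191.9  160.9] yaw -75.6 F [-0.1  0.2  0.5] M [-0.05  0.15 -0.04] Taxis -0.045 w 30.2 g 0.0
[ 515.80201935 -191.82447374  160.65140228] [9.92142622e-01 1.25110854e-01 5.23112981e-04 1.35565585e-04] [-0.26453182  0.25586357 -0.1603151 ] [ 0.00285357  0.19497133 -0.01957237] 30.150318453436526
spindle 337 [ 566.5 -178.4] [14.9 14.9] 58.6 137.1
bartop 801 [ 566.2 -178.5] [12.  55.7] 85.9 129.5
tabtop 335 [ 513.9 -191.8] [24.  12.9] 14.4 85.0
```

View pics/w3.png

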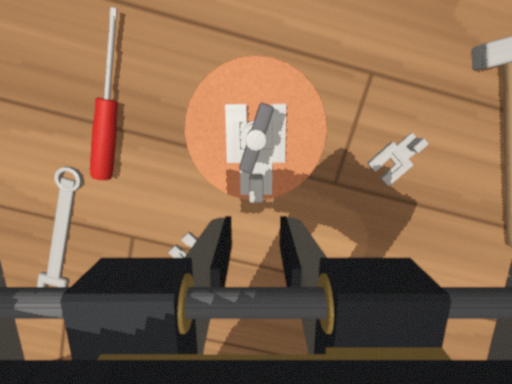

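The wrist view shows the nut turned, with its bar at (258,140). The tab at (256,187) is midway between the fingers and squared with them. Descending on the tab.

```bash
python3 -m handwheel '[[-0.02,0,-0.6,0],[-0.02,0,-1.2,0],[-0.02,0,-1.9,0],[-0.02,0,-2.6,0],[-0.02,0,-3.2,0],[-0.02,0,-3.7,0],[-0.02,0,-4,0],[-0.02,0,-4,0]]' && python3 s.py && python3 -m handwheel '[[0,0,0,0],[0,0,0,0],[0,0,-0.15,0],[0,0,-0.3,0],[0,0,-0.4,0],[0,0,-0.5,0],[0,0,-0.5,0],[0,0,-0.5,0]]' && python3 s.py
python3 - <<'E'
from h import *
T=np.array([514.5,-191.8]); a=np.radians(14.5); e=np.array([np.cos(a),np.sin(a)]); n=np.array([-e[1],e[0]])
ims=[]
for cam in ['side','scene','wrist']:
    f=grab(cam); p,_,_=pts(f); d=p[:,:2]-T; U=d@e; V=d@n; Z=p[:,2]
    print(cam)
    for z0 in range(56,112,6):
        k=(Z>=z0)&(Z<z0+6)&(abs(V)<40)&(abs(U)<20)
        if k.sum()>3: print(z0,k.sum(),'U',np.round(np.percentile(U[k],[1,50,99]),0),'V',np.round(np.percentile(V[k],[1,25,50,75,99]),0))
    ims.append(f['frame'][160:290,200:350] if cam=='side' else f['frame'][130:260,130:280])
cv2.imwrite('pics/n3.png',cv2.resize(np.hstack(ims[:2]),None,fx=2.6,fy=2.6,interpolation=cv2.INTER_CUBIC)[:,:,::-1])
E
```

```text
time: 27.7
tcp_pos: [514.0, -191.4, 58.6]
eef_rot: [0.992, 0.126, -0.001, -0.001]
contact_force: [-1.1, 0.1, 0.7]
width: 30.1
grip_force: 0.0
t27.70 tcp [ 514.  -191.4   58.6] yaw -75.6 F [-1.1  0.1  0.7] M [-0.03  0.14 -0.02] Taxis -0.037 w 30.1 g 0.0
time: 28.37
tcp_pos: [514.6, -191.8, 47.3]
eef_rot: [0.992, 0.126, -0.0, -0.0]
contact_force: [-0.7, -0.7, -0.1]
width: 29.9
grip_force: 0.0
t28.37 tcp [ 514.6 -191.8   47.3] yaw -75.5 F [-0.7 -0.7 -0.1] M [-0.04  0.16 -0.01] Taxis 0.014 w 29.9 g 0.0
side
56 56 U [-13.  -8.   4.] V [-19. -14. -10.   6.  16.]
62 12 U [-13. -11.  -3.] V [-9. -8. -5. -1.  4.]
68 13 U [-13. -11.  -2.] V [-9. -8. -6. -1.  3.]
74 16 U [-13. -11.   1.] V [-14.  -8.  -8.   1.  14.]
80 44 U [-13.  -8.  11.] V [-29. -11.  -2.  14.  23.]
86 71 U [-12.  -5.  10.] V [-30.  -7.  -2.   4.  25.]
92 33 U [-10.  -7.  10.] V [-30. -27.  14.  15.  23.]
98 28 U [-10.  -8.  11.] V [-31. -27.  -2.  15.  27.]
104 35 U [-10.  -7.  11.] V [-31. -28.  14.  15.  27.]
110 36 U [-10.  -8.   9.] V [-31. -28.  13.  15.  27.]
scene
56 45 U [-9.  8. 19.] V [-29. -14.  -9.  -5.  23.]
62
[... 279 characters left out ...]
28. -25. -20.   8.  28.]
98 15 U [-0. 10. 12.] V [-29. -27. -20. -16.  27.]
104 24 U [-8. 10. 12.] V [-29. -25. -17.  23.  30.]
110 26 U [-5.  9. 14.] V [-29. -21.   1.  21.  32.]
wrist
56 86 U [-11.  11.  19.] V [-16. -12.  -7.  -2.  16.]
62 35 U [10. 11. 12.] V [-7. -5. -3. -2.  0.]
68 43 U [10. 11. 12.] V [-7. -4. -3. -1.  1.]
74 108 U [ 7. 11. 12.] V [-25. -16.  -4.   1.  25.]
80 988 U [-11.   2.  11.] V [-25.  -5.  -1.   4.  25.]
86 258 U [-9. 10. 11.] V [-27. -17.  -0.  17.  28.]
92 246 U [-8. 10. 11.] V [-27. -19.   0.  20.  28.]
98 299 U [-8. 11. 11.] V [-28. -19. -15.  19.  29.]
104 337 U [-9. 11. 11.] V [-29. -19.  15.  20.  29.]
110 388 U [-9. 11. 11.] V [-29. -20.   0.  20.  30.]
```

View pics/n3.png

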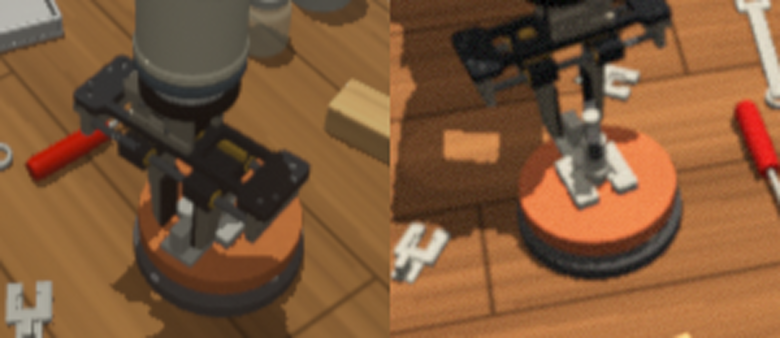

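The side view shows fingers on either side of the tab (crop 190,225), and depth puts the tips about 30 mm above the TCP, covering only 10 mm of the tab. I'll go 12 mm deeper, then pinch.

```bash
python3 -m handwheel '[[0,0,-0.1,0],[0,0,-0.25,0],[0,0,-0.4,0],[0,0,-0.48,0],[0,0,-0.48,0],[0,0,-0.48,0],[0,0,-0.48,0],[0,0,-0.48,0]]' && python3 s.py && python3 -m handwheel '[[0,0,0,0],[0,0,0,0],[0,0,0,0],[0,0,0,0],[0,0,0,0],[0,0,0,0],[0,0,0,0],[0,0,0,0]]' -0.9 10 && python3 s.py
```

```text
time: 29.18
tcp_pos: [514.8, -191.9, 35.5]
eef_rot: [0.992, 0.126, 0.0, 0.0]
contact_force: [-1.6, -0.0, 0.2]
width: 29.9
grip_force: 0.0
t29.18 tcp [ 514.8 -191.9   35.5] yaw -75.5 F [-1.6 -0.   0.2] M [-0.02  0.17  0.04] Taxis 0.017 w 29.9 g 0.0
time: 29.85
tcp_pos: [514.8, -191.9, 35.6]
eef_rot: [0.992, 0.126, 0.0, 0.0]
contact_force: [-1.6, -0.4, 2.1]
width: 13.8
grip_force: 10.0
t29.85 tcp [ 514.8 -191.9   35.6] yaw -75.5 F [-1.6 -0.4  2.1] M [-0.09  0.22  0.04] Taxis 0.040 w 13.8 g 10.0
```

```bash
python3 -m handwheel '[[0,0,0,0],[0,0,0,0],[-0.04,-0.01,0,0],[-0.1,-0.026,0,0],[-0.18,-0.047,0,0],[-0.26,-0.067,0,0],[-0.34,-0.088,0,0],[-0.42,-0.109,0,0]]' -0.9 50 && python3 s.py && python3 -m handwheel '[[-0.1,-0.026,0,0],[-0.2,-0.052,0,0],[-0.3,-0.078,0,0],[-0.4,-0.103,0,0],[-0.5,-0.129,0,0],[-0.6,-0.155,0,0],[-0.7,-0.181,0,0],[-0.8,-0.207,0,0]]' && python3 s.py
```

```text
time: 30.52
tcp_pos: [504.3, -194.7, 35.6]
eef_rot: [0.992, 0.126, 0.0, 0.0]
contact_force: [1.7, 0.9, 1.7]
width: 13.2
grip_force: 50.0
t30.52 tcp [ 504.3 -194.7   35.6] yaw -75.5 F [1.7 0.9 1.7] M [ 0.07 -0.2   0.04] Taxis 0.011 w 13.2 g 50.0
time: 31.18
tcp_pos: [484.1, -199.9, 35.5]
eef_rot: [0.992, 0.126, 0.0, 0.0]
contact_force: [3.0, 0.9, 2.4]
width: 13.7
grip_force: 50.0
t31.18 tcp [ 484.1 -199.9   35.5] yaw -75.5 F [3.  0.9 2.4] M [ 0.12 -0.39 -0.01] Taxis -0.022 w 13.7 g 50.0
```

The plate slides freely. I'll carry on to about 85 mm, then lift.

```bash
python3 -m handwheel '[[-0.2,-0.052,0,0],[-0.5,-0.129,0,0],[-0.8,-0.207,0,0],[-1.1,-0.284,0,0],[-1.4,-0.362,0,0],[-1.7,-0.44,0,0],[-2,-0.517,0,0],[-2.14,-0.553,0,0]]' && python3 s.py && python3 -m handwheel '[[0,0,0.05,0],[0,0,0.2,0],[0,0,0.5,0],[0,0,0.9,0],[0,0,1.4,0],[0,0,1.9,0],[0,0,2.3,0],[0,0,2.5,0]]' && python3 s.py
python3 - <<'E'
from h import *
a=grab('side')['frame'][150:320,170:370]; b=grab('scene')['frame'][120:290,130:330]
cv2.imwrite('pics/n4.png',cv2.resize(np.hstack([a,b]),None,fx=2,fy=2,interpolation=cv2.INTER_CUBIC)[:,:,::-1])
E
```

```text
time: 31.85
tcp_pos: [429.2, -213.7, 35.3]
eef_rot: [0.992, 0.126, -0.0, -0.0]
contact_force: [1.3, 1.1, 0.4]
width: 13.8
grip_force: 50.0
t31.85 tcp [ 429.2 -213.7   35.3] yaw -75.5 F [1.3 1.1 0.4] M [ 0.07 -0.34  0.06] Taxis -0.047 w 13.8 g 50.0
time: 32.52
tcp_pos: [431.7, -213.9, 99.8]
eef_rot: [0.992, 0.126, 0.001, 0.001]
contact_force: [0.1, -0.1, -2.1]
width: 13.7
grip_force: 50.0
t32.52 tcp [ 431.7 -213.9   99.8] yaw -75.5 F [ 0.1 -0.1 -2.1] M [-0.05  0.19 -0.02] Taxis -0.002 w 13.7 g 50.0
```

View pics/n4.png

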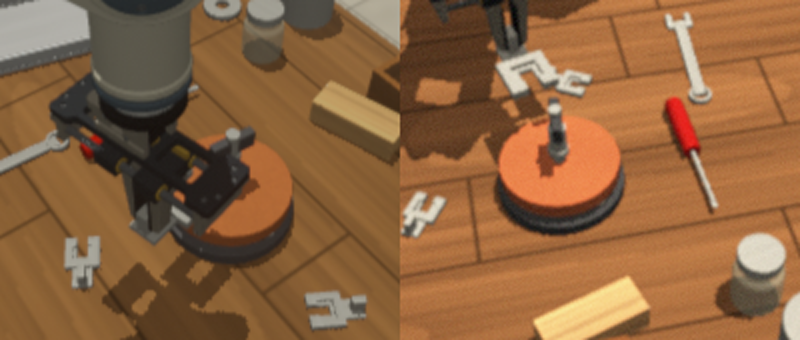

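The picture shows the plate clear of the spindle, held level by its tab (right half 525,70), with the nut still up on the stand. On to the tray.

```bash
python3 -m handwheel '[[0,0.1,0.1,0],[0.1,0.4,0.2,-0.1],[0.2,0.9,0.3,-0.3],[0.3,1.5,0.4,-0.5],[0.4,2.3,0.4,-0.7],[0.5,3.2,0.4,-0.9],[0.7,4.2,0.4,-1.2],[0.8,5.2,0.4,-1.5]]' >/dev/null && python3 -m handwheel '[[0.2,1.1,0,-0.2],[0.4,2.2,0,-0.5],[0.5,3.3,0,-0.8],[0.7,4.4,0,-1.1],[0.9,5.5,0,-1.4],[1.1,6.6,0,-1.7],[1.2,7.7,0,-2],[1.4,8.8,0,-2.3]]' > /dev/null && python3 -m handwheel '[[0.2,1,0,-0.2],[0.4,1.9,0,-0.4],[0.5,2.7,0,-0.6],[0.6,3.4,0,-0.8],[0.7,4,0,-0.9],[0.79,4.4,0,-1],[0.79,4.65,0,-1.05],[0.79,4.74,0,-1.05]]' && python3 s.py
python3 - <<'E'
from h import *
f={n:grab(n) for n in ['wrist','side']}
for n in f:
    p,_,_=pts(f[n]); t=p[(p[:,2]>22)&(p[:,2]<33)&(abs(p[:,0]-540)<120)&(abs(p[:,1]-245)<120)]
    (c,s,g)=cv2.minAreaRect(t[:,:2].astype(np.float32)); print(n,len(t),np.round(c,1),np.round(s,1),round(g,1))
    k=(p[:,2]>75)&(p[:,2]<125)&(abs(p[:,0]-530)<75)&(abs(p[:,1]-245)<60)
    for a in range(480,600,15):
        q=p[k&(abs(p[:,0]-a)<7)]; 
        if len(q)>5: print(a,len(q),np.round(np.percentile(q[:,2],[5,50,95]),1))
cv2.imwrite('pics/n5.png',np.hstack([cv2.resize(f['wrist']['frame'],(400,300)),cv2.resize(f['side']['frame'][60:270,100:380],(400,300))])[:,:,::-1])
E
```

```text
time: 34.62
tcp_pos: [505.2, 255.4, 107.5]
eef_rot: [0.992, -0.127, -0.0, 0.0]
contact_force: [0.0, 0.3, -2.0]
width: 13.6
grip_force: 50.0
t34.62 tcp [505.2 255.4 107.5] yaw -104.6 F [ 0.   0.3 -2. ] M [ 0.01  0.23 -0.02] Taxis -0.048 w 13.6 g 50.0
wrist 3246 [539.  247.1] [150.3 170.2] 75.7
540 11 [123.5 124.5 124.9]
555 13 [123.4 124.2 124.7]
570 34 [121.9 123.1 124.5]
585 10 [120.8 121.5 122.9]
side 371 [539.8 246.1] [157.7 169.9] 75.6
495 7 [122.6 123.8 123.9]
555 6 [123.4 124.  124.5]
570 6 [121.6 122.9 124. ]
```

View pics/n5.png

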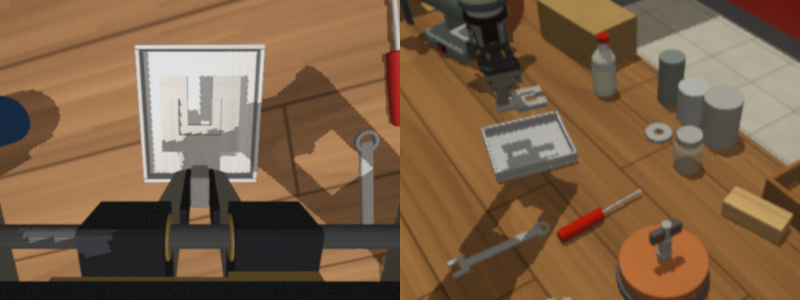

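The left half shows the plate at (200,110) centred over the tray floor and level. The right half shows the stand and the bystanders undisturbed. Lowering gently until contact.

```bash
python3 -m handwheel '[[0,0,-0.3,0],[0,0,-0.9,0],[0,0,-1.6,0],[0,0,-2.3,0],[0,0,-3,0],[0,0,-3.6,0],[0,0,-4,0],[0,0,-4.2,0]]' && python3 s.py && python3 -m handwheel '[[0,0,-0.1,0],[0,0,-0.2,0],[0,0,-0.28,0],[0,0,-0.34,0],[0,0,-0.4,0],[0,0,-0.44,0],[0,0,-0.46,0],[0,0,-0.46,0]]' && python3 s.py
```

```text
time: 35.38
tcp_pos: [504.5, 253.8, 1.3]
eef_rot: [0.992, -0.127, -0.001, 0.001]
contact_force: [-0.8, -0.0, -1.1]
width: 13.6
grip_force: 50.0
t35.38 tcp [504.5 253.8   1.3] yaw -104.6 F [-0.8 -0.  -1.1] M [ 0.04  0.19 -0.03] Taxis 0.329 w 13.6 g 50.0
time: 36.05
tcp_pos: [505.5, 254.9, -8.5]
eef_rot: [0.992, -0.127, 0.0, -0.0]
contact_force: [-1.0, 0.0, -1.8]
width: 14.0
grip_force: 50.0
t36.05 tcp [505.5 254.9  -8.5] yaw -104.6 F [-1.   0.  -1.8] M [ 0.02  0.26 -0.04] Taxis 0.385 w 14.0 g 50.0
```

```bash
python3 -m handwheel '[[0,0,-0.02,0],[0,0,-0.04,0],[0,0,-0.06,0],[0,0,-0.08,0],[0,0,-0.09,0],[0,0,-0.1,0],[0,0,-0.1,0],[0,0,-0.1,0]]' >/dev/null&& python3 s.py && python3 -m handwheel '[[0,0,-0.005,0],[0,0,-0.01,0],[0,0,-0.015,0],[0,0,-0.02,0],[0,0,-0.025,0],[0,0,-0.03,0],[0,0,-0.03,0],[0,0,-0.03,0]]' > /dev/null && python3 s.py
```

```text
t36.72 tcp [505.5 254.9 -11.1] yaw -104.6 F [ 0.4 -0.4 -2.9] M [ 0.02  0.2  -0.01] Taxis -0.168 w 13.5 g 50.0
t37.38 tcp [505.5 254.9 -11.4] yaw -104.6 F [-2.5 -0.9  4.8] M [-0.13  0.6  -0.03] Taxis 1.111 w 13.6 g 50.0
```

Touched down at about 5 N. Release, lift, and check.

```bash
python3 -m handwheel '[[0,0,0,0],[0,0,0,0],[0,0,0,0],[0,0,0,0],[0,0,0,0],[0,0,0,0],[0,0,0,0],[0,0,0,0]]' -0.35 && python3 -m handwheel '[[0,0,0.1,0],[0,0,0.3,0],[0,0,0.8,0],[0,0,1.6,0],[0,0,2.6,0],[0,0,3.6,0],[0,0,4.6,0],[0,0,5.4,0]]' && python3 -m handwheel '[[0,0,0,0],[0,0,0,0],[0,0,0,0],[0,0,0,0],[0,0,0,0],[0,0,0,0],[0,0,0,0],[0,0,0,0]]'
python3 - <<'E'
from h import *
f=grab('wrist'); p,_,_=pts(f); A=np.array([539,247]); a=np.radians(-14.6); e=np.array([np.cos(a),np.sin(a)]); n=np.array([-e[1],e[0]])
d=p[:,:2]-A; U=d@e; V=d@n; Z=p[:,2]; inn=(abs(U)<77)&(abs(V)<67)
for lo,hi in [(-5,4),(4,9),(9,13),(13,20),(20,36),(36,60)]:
    k=inn&(Z>=lo)&(Z<hi); 
    if k.sum()>3: print(lo,hi,k.sum(),'U',np.round(np.percentile(U[k],[1,50,99])),'V',np.round(np.percentile(V[k],[1,50,99])),'z',np.round(np.median(Z[k]),1))
B=np.array([566.7,-178.8])
for n_ in ['side','scene']:
    p,_,_=pts(grab(n_)); q=p[(np.hypot(p[:,0]-B[0],p[:,1]-B[1])<35)]
    t=q[(q[:,2]>112)&(q[:,2]<134)]; c,s,g=cv2.minAreaRect(t[:,:2].astype(np.float32)); print(n_,'bar',c,s,g,np.percentile(t[:,2],97))
    for t in ['screwdriver','jar','flange','wrench']:
        for m in r.regions_of(n_,t)[:1]:
            p,_,_=pts(grab(n_),m['mask']); print(n_,t,round(m['score'],2),np.round(np.median(p,0)))
E
```

```text
time: 38.05
tcp_pos: [505.5, 254.9, -11.8]
eef_rot: [0.992, -0.127, 0.0, -0.0]
contact_force: [-1.0, 0.0, 0.2]
width: 29.6
grip_force: 0.0
time: 38.72
tcp_pos: [506.1, 255.2, 126.4]
eef_rot: [0.992, -0.127, 0.001, -0.001]
contact_force: [1.2, -0.1, -0.7]
width: 30.0
grip_force: 0.0
time: 39.38
tcp_pos: [505.3, 254.8, 122.7]
eef_rot: [0.992, -0.127, -0.0, 0.0]
contact_force: [-1.3, 0.2, 0.7]
width: 29.8
grip_force: 0.0
-5 4 13656 U [-76.  11.  76.] V [-66.  -1.  66.] z 2.2
4 9 1122 U [-48. -15.  70.] V [-52.   2.  56.] z 7.9
9 13 1003 U [-43.   8.  45.] V [-29.  -3.  30.] z 12.5
13 20 1273 U [-24.  15.  45.] V [-29.   5.  30.] z 13.6
20 36 44 U [-43. -24. -24.] V [-7.  0.  7.] z 29.4
36 60 313 U [-47. -35. -24.] V [-7. -1.  6.] z 37.9
side bar (566.3141479492188, -180.79660034179688) (14.133580207824707, 56.5226936340332) 84.04315185546875 133.50814643641084
side screwdriver 0.94 [516. -13.  19.]
side jar 0.58 [767.  -3.  58.]
side flange 0.46 [536. 247.  14.]
side wrench 0.75 [349.  35.   6.]
scene bar (568.239501953125, -177.87350463867188) (15.216813087463379, 60.951995849609375) 89.48811340332031 133.71655889971223
scene screwdriver 0.82 [527.  -7.  22.]
scene jar 0.85 [798.   6.  66.]
scene flange 0.92 [792. 127.  10.]
scene wrench 0.9 [386.  38.   6.]
```

```bash
python3 -c "
from cell import r
print(r.close_job())"
```

```text
the job is handed in; nothing more can be done
None
```

I backed the nut off clockwise about 2.4 rad to its end stop, drew the plate straight out by its tab, laid it flat and tab up in the tray, and handed the job in at about 40 s; no verdict came back.

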